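Plating the biscuits from the baking sheet

ROBOT

A 6-joint arm with a two-finger parallel gripper is mounted at the origin on the work surface. World frame = base frame: x ahead of the robot, y to its left, z up, the work surface at z = 0. Lengths are in m, angles in rad, forces in N, time in s.
With the tool pointing down it reaches from about 0.3 to 0.775 m from the base axis. Payload 14.6 kg.
Tool frame: the origin (TCP) lies at the very end of the fingers, on their centre line; the grasp point (between the pads) lies 19 mm behind it; z points along the fingers, y is the line along which they close (so a half turn about z gives the same grasp; the last joint's range is limited). The gripper opens to 94 mm and grips with 3 to 60 N. Pads are 16 mm wide; open, the fingers measure 119 mm over their backs; the gripper's body (75 mm by 177 mm) begins 78 mm behind the grasp point.
Start: joints at [-1.281, 0.3, 1.521, -0, 1.321, -0.067], TCP at [0.192, -0.515, 0.205] pointing down, gripper open.
Joint ranges: [-3.03, 3.03], [-0.79, 2.21], [0.23, 2.52], [-1.04, 4.18], [0, 3.07], [-2.55, 2.55]. Speed limits (rad/s): [2.22, 2.22, 2.57, 3.14, 3.14, 3.14].

INTERFACE

Orientations are given as [roll, pitch, yaw] about the fixed x, y, z axes, in that order (R = Rz(yaw) Ry(pitch) Rx(roll)).
In Python, from station import ctrl gives the robot as it stands.
- The arm moves only by the tool carry_out, never from a script. Its argument "motion" is text: rows parted by semicolons, each of 7 numbers parted by spaces: the shift along the world's x, y, z in m, then the turn, a rotation vector about the world's x, y, z in degrees, then the closure in counts, from 0 (fully open) to 255 (shut). In form: dx dy dz wx wy wz hand; .... A call has 1 to 20 rows; each row shifts and turns the commanded pose from where the row before left it; what a row does not reach is not made up. A row lasts 1/12 s, in which the tool goes at most 41.7 mm and 7.16 degrees, less where a joint would pass 70% of its speed; a pose out of reach is approached as far as the arm can. A call is refused whole if a number of a shift passes 0.0417 or a number of a turn 7.16, either way. A call with a gripper value outside its range is refused whole. The fingers move at their own pace and stop on an object; "grip_force" is the grip in N (left out, the last holds). Time passes only in rows, so rows that do not move let the fingers close. It gives the time, the measured TCP pose, the force, the opening and the grip force at its end, in the units of the state.
- ctrl.get_obs(): the state, without advancing time (a new reading comes with each control period).
- ctrl.camera(name): name is "scene" or "top"; returns a dict with "pixels" (384x512x3 uint8, red, green, blue), "range_z" (384x512 float32, m along the optical axis (not along the pixel's ray), 0 where there is no reading), "K" (3x3 intrinsics, pixels), "dist" ([k1, k2, p1, p2, k3] as OpenCV has them; the pictures are not rectified), "position" and "attitude" of the camera in the world. Camera axes: x right, y up, looking along -z (the intrinsics and any distortion apply to the point x, -y, -z); pixel columns grow to the right and rows downward; lengths in m; the calibration is good to about 2 mm. A picture is of the moment at which its call begins.
- ctrl.hand_in(): hands the job in; it is judged then, once.
The state is a dict: "time_s": time; "qpos": joint angles; "joint_vel": joint speeds; "tau": joint torques, N m; "ee_pos": TCP position; "eef_rot": TCP orientation; "force": force on the tool from outside, world axes, zero at the start; "moment": the same for the moment, N m; "grip_width": finger opening in m; "grip_force": force on a finger pad.
Only numpy, scipy, OpenCV 4.12 (cv2) and the standard library are available. Lean on these libraries where they do the work, as an engineer would, in place of code of your own. Each camera call takes 0.05 s, during which the arm holds its last target. There are 200 camera calls.

TASK

Lift the rolling pin off the baking sheet and lay it in its wooden rest, along the saddles. Then take the turner, slide its blade under each biscuit on the sheet and tip them all onto the serving platter, right side up, without touching a biscuit with the fingers; they may overlap on the platter. Finally lay the turner back on its wooden board with the blade flat, and leave the scale where it is.

Things in the scene. Friction and masses are not known exactly. Their poses are not given: they have to be found in the camera images.
- sheet: Dark steel baking sheet, 320 (x) by 370 (y) mm, 3 mm thick, fixed on the bench. Origin: centre of its underside; x points to the far edge. Upright lips, tops 15 mm above the bench, run along the far edge (inner face at x = +154 mm) and both sides (inner faces at y = -179 and +179 mm); the near edge is open. The blade may push a biscuit along the sheet at first; stopped by the lip it climbs the blade.
- biscuit0: Round golden shortbread biscuit, rigid, 84 mm across, 12 mm thick, 50 g, pricked with seven holes on top; its lower edge is bevelled, rising 3.5 mm over the outer 7 mm. Origin: centre of its underside; z out of the pricked top. Two or three start on the sheet's far half, side by side about 105 mm apart. It slides down the turner's steel at a slope of about 15 to 20 degrees.
- biscuit1: Round golden shortbread biscuit, rigid, 84 mm across, 12 mm thick, 50 g, pricked with seven holes on top; its lower edge is bevelled, rising 3.5 mm over the outer 7 mm. Origin: centre of its underside; z out of the pricked top. Two or three start on the sheet's far half, side by side about 105 mm apart. It slides down the turner's steel at a slope of about 15 to 20 degrees.
- biscuit2: Round golden shortbread biscuit, rigid, 84 mm across, 12 mm thick, 50 g, pricked with seven holes on top; its lower edge is bevelled, rising 3.5 mm over the outer 7 mm. Origin: centre of its underside; z out of the pricked top. Two or three start on the sheet's far half, side by side about 105 mm apart. It slides down the turner's steel at a slope of about 15 to 20 degrees.
- pin: Rolling pin, a plain wooden dowel 300 mm long, 44 mm in diameter, 320 g. Origin: middle of its axis; x runs along it. It lies across the sheet, between the biscuits and the sheet's near edge, in the way of the turner; it can roll.
- rest: Dark wooden rolling-pin rest, fixed: a board 150 (x) by 75 by 12 mm with a V saddle (90 degrees, 18 mm thick, top 40 mm above the bench) at x = -55 mm and one at x = +55 mm; the fingers fit between them. Origin: centre of its underside. The pin belongs along x, in both saddles; its axis then lies 43 mm above the bench over the middle line.
- turner: Cranked steel turner, 150 g: flat blade 100 (x) by 84 (y) by 1.5 mm, front edge at x = +50 mm; a neck rises behind it to a level black handle, 18 mm wide, 22 mm high, from x = -81 to -186 mm, its middle 55 mm above the blade's underside. Origin: centre of the blade's underside; x to the front edge, z up. It stands by itself, blade flat, handle in the air (centre of mass at x = -30 mm).
- board: Small pale wooden board, 200 (x) by 115 (y) mm, 15 mm thick, fixed: the turner's place. Origin: centre of its underside. At the start the blade's centre lies about 35 mm from the middle of the board in +x, with the handle towards the robot.
- platter: Dark rectangular stoneware serving platter, loose, 900 g, 300 (x) by 180 (y) mm, floor 7 mm thick, with a rim 14 mm high and 7 mm thick all round. Origin: centre of its underside; x along its length, away from the robot.
- scale: White kitchen scale with a round pan, 215 by 145 by 40 mm. Origin: centre of its underside. Not part of the job.
Things that resemble listed ones, but are neither listed nor needed, are in the scene too. What is shaped like the biscuit0 but blue or purple is not meant.

How it is judged:
By the outcome, as a careful person would: the job done as asked, in the order asked, and still so for the second after the job is handed in, with the robot touching nothing.
Of biscuit0, biscuit1, biscuit2 only 2 to 3 are there at a start; the rules pass over those that are not, and their reading is None.
At some moment in a run one of biscuit0, biscuit1, biscuit2 may be knocked a few centimetres aside while the robot is not near it.
It also fails if it takes over 210 s, if anything falls off the work surface, if the arm or the gripper's body presses on something with over 40 N, if the wrist force passes 120 N, or if a joint passes its speed limit or range.

## Working session

There is one attempt and no reset: what is moved stays moved. The work goes in short steps, Python scripts to look and compute and a tool call to move; the robot and the scene stay as the last step left them, time stands still between calls to the robot, and variables do not carry over. Pictures are saved under pics/ and viewed, at most 14 in all, crops included, and the job is handed in when it is done.

Besides the shell and the picture viewer there is one more tool, called by a JSON object that holds its "fn" and its "kwargs". carry_out: Moves the arm, as the interface text tells. Its arguments: {"type":"object","properties":{"motion":{"type":"string"},"grip_force":{"type":"number"}},"required":["motion"]}

```bash
ls; mkdir -p pics; cat > h.py <<'E'
import numpy as np, cv2
from station import ctrl
from scipy.spatial.transform import Rotation as R
def cam(name):
    c=ctrl.camera(name)
    att=np.array(c["attitude"],float)
    M=att if att.shape==(3,3) else (R.from_euler('xyz',att).as_matrix() if att.size==3 else None)
    c["M"]=M; return c
def cloud(c):
    z=c["range_z"]; h,w=z.shape
    u,v=np.meshgrid(np.arange(w),np.arange(h))
    p=cv2.undistortPoints(np.stack([u,v],-1).reshape(-1,1,2).astype(np.float64),np.array(c["K"]),np.array(c["dist"])).reshape(h,w,2)
    P=np.stack([p[...,0]*z,-p[...,1]*z,-z],-1)
    W=P@c["M"].T+np.array(c["position"]); W[z==0]=np.nan
    return W
def save(c,n,s=1.5):
    cv2.imwrite("pics/"+n,cv2.resize(c["pixels"][...,::-1],None,fx=s,fy=s))
E
python3 - <<'E'
from h import *
for n in("top","scene"):
    c=ctrl.camera(n); print(n,c["position"],c["attitude"],c["K"],c["dist"])
    c=cam(n); save(c,n+"0.png"); W=cloud(c); np.savez(n+"0.npz",W=W,p=c["pixels"])
print(ctrl.get_obs())
E
```

```text
pics
top [0.44979283 0.00473351 1.447777  ] [ 0.0690091   0.00270961 -1.56777523] [[480.06219661   0.         256.64530682]
 [  0.         480.06219661 185.66180773]
 [  0.           0.           1.        ]] [-0.15052129  0.          0.          0.          0.        ]
scene [1.27415481 0.35571065 0.78408373] [0.81701531 0.00938717 2.00295242] [[397.64284013   0.         257.15587037]
 [  0.         397.64284013 196.93854464]
 [  0.           0.           1.        ]] [-0.07831996  0.          0.          0.          0.        ]
{'time_s': 0.2, 'qpos': array([-1.28056181e+00,  3.00275853e-01,  1.52133102e+00,  2.32260864e-06,
        1.32067495e+00, -6.65798233e-02]), 'joint_vel': array([-0.00125947, -0.00151475, -0.00178672, -0.00088457, -0.00015962,
        0.00194096]), 'tau': array([ 4.50539628e-04, -5.31496525e+01, -3.52561462e+01,  7.07930443e-02,
        2.33770022e-02, -6.07478842e-05]), 'ee_pos': array([ 0.19207581, -0.51521261,  0.20509923]), 'eef_rot': array([-3.14090517e+00, -4.80954464e-05,  3.56813753e-01]), 'force': array([-0.22658702, -0.23022624, -0.51603465]), 'moment': array([-0.01513709, -0.05079041,  0.01380247]), 'grip_force': 0.0, 'grip_width': 0.09384003150222324}
```

View pics/top0.png

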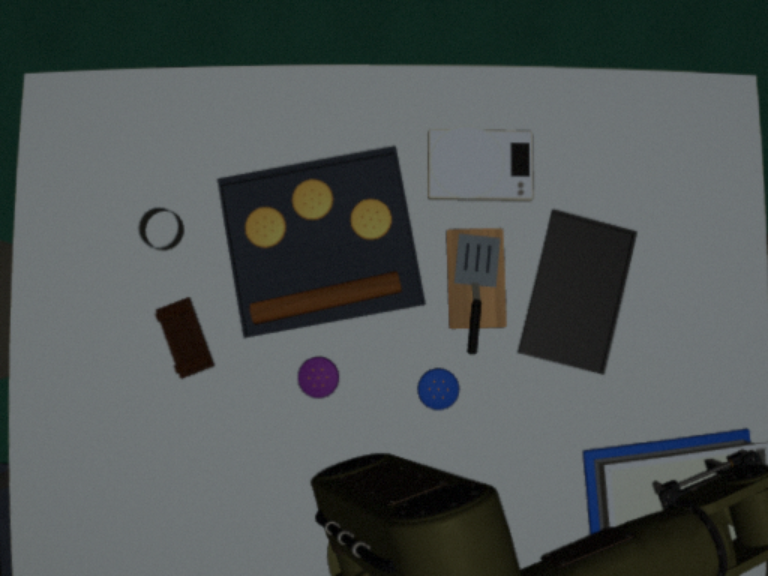

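View pics/scene0.png

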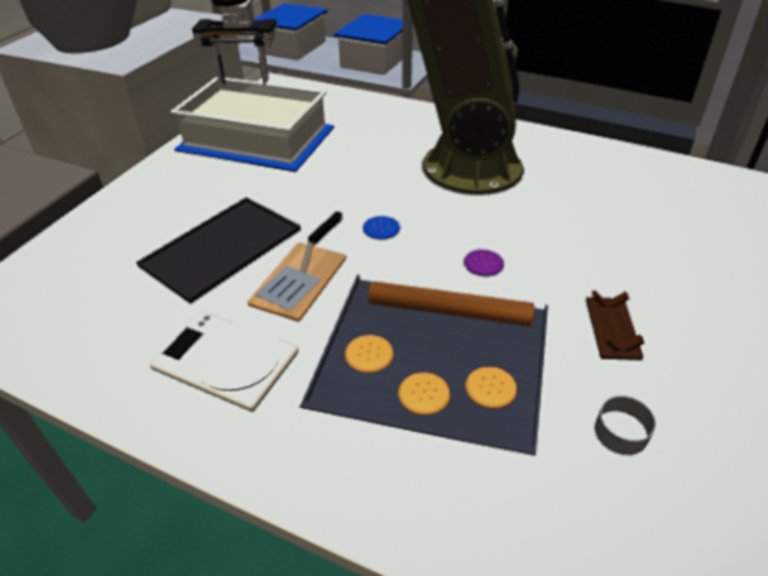

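The top view (1.5x scale) shows three biscuits at (265,227), (313,200) and (371,219). The pin is at (325,298), the rest at (185,337), the turner blade at (478,260) with its handle at (474,330), and the platter at (577,291). Next I measure them.

```bash
cat >> h.py <<'E'
def rect(W,m):
    q=W[m]; q=q[~np.isnan(q).any(1)]
    r=cv2.minAreaRect((q[:,:2]*1000).astype(np.float32))
    return r,np.median(q[:,2])*1000,len(q)
def comps(W,m,mn=60):
    n,l,s,_=cv2.connectedComponentsWithStats(m.astype(np.uint8))
    for i in range(1,n):
        if s[i,4]>=mn: yield l==i
E
python3 - <<'E'
from h import *
d=np.load("top0.npz");W=d["W"];p=d["p"]
hsv=cv2.cvtColor(p,cv2.COLOR_RGB2HSV)
box=lambda x0,y0,x1,y1:(lambda m:(m.__setitem__((slice(int(y0/1.5),int(y1/1.5)),slice(int(x0/1.5),int(x1/1.5))),True),m)[1])(np.zeros(p.shape[:2],bool))
f=lambda n,m:print(n,[np.round(x,1) for x in (rect(W,m))[0]],*np.round(rect(W,m)[1:],1))
for n,(u,v) in dict(b0=(265,227),b1=(313,200),b2=(371,219),pin=(325,298),rest=(185,337),blade=(478,270),handle=(474,330),board=(455,300),plat=(577,291),scale=(481,164),sheet=(320,250),bench=(100,350),bench2=(690,300)).items():
    i,j=int(v/1.5),int(u/1.5); print(n,hsv[i,j],np.round(W[i,j]*1000,1))
H,S,V=[hsv[...,k].astype(int) for k in range(3)]
for b in comps(W,(S>120)&(abs(H-21)<7)&(V>130)): f("bis",b)
z=W[...,2]*1000
pm=box(230,260,420,340)&(z>16);  f("pin",max(comps(W,pm),key=lambda m:m.sum()))
f("rest",max(comps(W,box(130,280,240,395)&(z>6)),key=lambda m:m.sum()))
for m in comps(W,box(130,280,240,395)&(z>20),15): f("saddle",m)
f("handle",max(comps(W,box(440,280,510,370)&(V<60)),key=lambda m:m.sum()))
f("blade",max(comps(W,box(440,230,510,290)&(S<70)),key=lambda m:m.sum()))
f("board",max(comps(W,box(430,220,520,340)&(S>70)),key=lambda m:m.sum()))
f("plat",max(comps(W,box(500,190,660,390)&(V<80)),key=lambda m:m.sum()))
f("sheet",max(comps(W,box(200,130,440,350)&(V<110)),key=lambda m:m.sum()))
E
```

```text
b0 [ 21 155 102] [653.5 253.4  13. ]
b1 [ 22 148 112] [707.8 156.4  16.5]
b2 [ 21 153 105] [668.6  38.3  14.5]
pin [ 14 174  60] [510.1 127.5  47.4]
rest [ 12 164  28] [431.7 412.5  12.3]
blade [108  54  47] [ 566.2 -174.8   17.3]
handle [162  85  15] [ 446.7 -160.7   80.1]
board [ 14 125  86] [ 506.2 -129.8   14.9]
plat [40 26 29] [ 525.  -377.3    8.5]
scale [105  25 123] [ 776.9 -179.6   42.4]
sheet [102  47  27] [608.8 141.2   4.9]
bench [ 99  15 120] [401.7 596.4   1.7]
bench2 [ 90  13 117] [ 5.07e+02 -6.22e+02  2.00e-01]
pin [array([511.1, 127.1]), array([ 44.5, 298.5]), np.float64(12.9)] 44.2 1493.0
rest [array([429.7, 417.3]), array([152.8,  85.6]), np.float64(20.6)] 14.1 1220.0
saddle [array([487., 415.]), array([18. , 29.9]), np.float64(19.4)] 34.5 51.0
saddle [array([473.1, 452.1]), array([18.5, 27.9]), np.float64(28.1)] 32.2 58.0
saddle [array([385.1, 374.8]), array([16. , 29.1]), np.float64(19.7)] 34.8 43.0
saddle [array([372.2, 411.8]), array([18.2, 31.8]), np.float64(22.1)] 30.4 70.0
handle [array([ 472. , -166.6]), array([ 26.7, 139.2]), np.float64(83.1)] 80.1 287.0
blade [array([ 582.7, -174.3]), array([ 84.9, 109.2]), np.float64(83.8)] 17.6 946.0
board [array([ 547.6, -172.6]), array([206.3, 113.8]), np.float64(1.6)] 16.3 1452.0
plat [array([ 526.2, -382.7]), array([188. , 303.2]), np.float64(76.0)] 8.6 5833.0
sheet [array([627.9, 142.5]), array([338.8, 379.6]), np.float64(10.4)] 5.6 12235.0
```

{"fn": "carry_out", "kwargs": {"motion": "0.0168 0.0338 -0.002 0 0 4.34 0;0.0168 0.0338 -0.002 0 0 4.34 0;0.0168 0.0338 -0.002 0 0 4.34 0;0.0168 0.0338 -0.002 0 0 4.34 0;0.0168 0.0338 -0.002 0 0 4.34 0;0.0168 0.0338 -0.002 0 0 4.34 0;0.0168 0.0338 -0.002 0 0 4.34 0;0.0168 0.0338 -0.002 0 0 4.34 0;0.0168 0.0338 -0.002 0 0 4.34 0;0.0168 0.0338 -0.002 0 0 4.34 0;0.0168 0.0338 -0.002 0 0 4.34 0;0.0168 0.0338 -0.002 0 0 4.34 0;0.0168 0.0338 -0.002 0 0 4.34 0;0.0168 0.0338 -0.002 0 0 4.34 0;0.0168 0.0338 -0.002 0 0 4.34 0;0.0168 0.0338 -0.002 0 0 4.34 0;0.0168 0.0338 -0.002 0 0 4.34 0;0.0168 0.0338 -0.002 0 0 4.34 0;0.0168 0.0338 -0.002 0 0 4.34 0;0 0 0 0 0 0 0", "grip_force": 30}}

```text
time_s: 1.87
ee_pos: [0.5125, 0.1314, 0.1665]
eef_rot: [-3.141, -0.001, 1.804]
force: [-0.8, 0.1, -0.8]
grip_width: 0.0938
grip_force: 0.0
```

{"fn": "carry_out", "kwargs": {"motion": "-0.0015 -0.004 -0.03 0 0 -0.5 0;0 0 -0.035 0 0 0 0;0 0 -0.035 0 0 0 0;0 0 -0.025 0 0 0 0;0 0 -0.018 0 0 0 0;0 0 -0.01 0 0 0 0;0 0 -0.004 0 0 0 0;0 0 0 0 0 0 0;0 0 0 0 0 0 150;0 0 0 0 0 0 200;0 0 0 0 0 0 255;0 0 0 0 0 0 255;0 0 0 0 0 0 255;0 0 0 0 0 0 255;0 0 0 0 0 0 255;0 0 0 0 0 0 255;0 0 0 0 0 0 255;0 0 0 0 0 0 255"}}

```text
time_s: 3.37
ee_pos: [0.5099, 0.1229, 0.0105]
eef_rot: [3.141, 0.0, 1.787]
force: [0.3, 0.5, 1.1]
grip_width: 0.0434
grip_force: 30.0
```

{"fn": "carry_out", "kwargs": {"motion": "0 0 0.01 0 0 0 255;0 0 0.02 0 0 0 255;0 0 0.03 0 0 0 255;0 0 0.03 0 0 0 255;-0.006 0.0206 0.02 0 0 -5.8 255;-0.006 0.0206 0 0 0 -5.8 255;-0.006 0.0206 0 0 0 -5.8 255;-0.006 0.0206 0 0 0 -5.8 255;-0.006 0.0206 0 0 0 -5.8 255;-0.006 0.0206 0 0 0 -5.8 255;-0.006 0.0206 0 0 0 -5.8 255;-0.006 0.0206 0 0 0 -5.8 255;-0.006 0.0206 0 0 0 -5.8 255;-0.006 0.0206 0 0 0 -5.8 255;-0.006 0.0206 0 0 0 -5.8 255;-0.006 0.0206 0 0 0 -5.8 255;-0.006 0.0206 0 0 0 -5.8 255;-0.006 0.0206 0 0 0 -5.8 255;0 0 0 0 0 0 255;0 0 0 0 0 0 255", "grip_force": 40}}

```text
time_s: 5.03
ee_pos: [0.4251, 0.4116, 0.1204]
eef_rot: [3.141, 0.001, 0.373]
force: [0.2, -0.6, -2.6]
grip_width: 0.0429
grip_force: 40.0
```

```bash
python3 - <<'E'
from h import *
o=ctrl.get_obs(); print(o["ee_pos"],o["eef_rot"])
c=cam("scene"); save(c,"s1.png")
E
```

```text
[0.42514582 0.41155971 0.1204141 ] [3.14124366e+00 8.54697133e-04 3.72775998e-01]
```

View pics/s1.png

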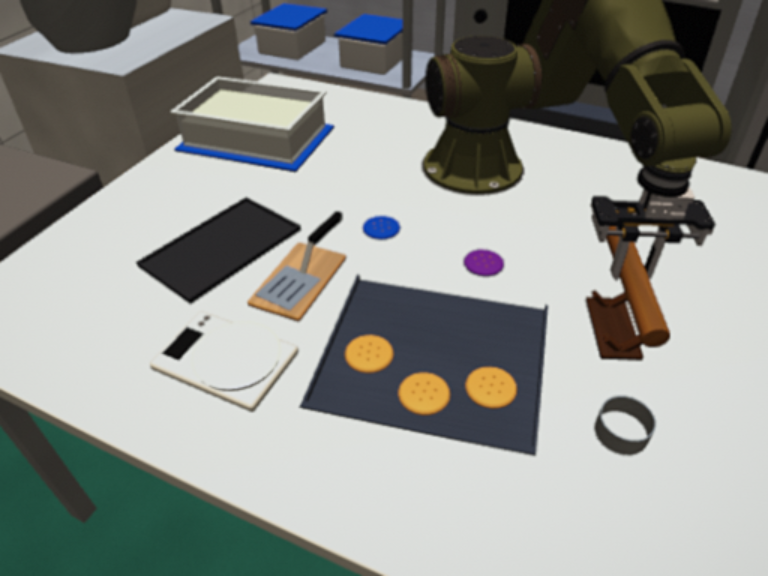

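The pin hangs level over the rest (pin around (640,290), rest around (615,325)) and is aligned with it. Lowering it.

{"fn": "carry_out", "kwargs": {"motion": "0.0008 0.0004 -0.02 0 0 0 255;0 0 -0.025 0 0 0 255;0 0 -0.02 0 0 0 255;0 0 -0.012 0 0 0 255;0 0 -0.007 0 0 0 255;0 0 -0.004 0 0 0 255;0 0 -0.003 0 0 0 255;0 0 0 0 0 0 255;0 0 0 0 0 0 255"}}

```text
time_s: 5.83
ee_pos: [0.427, 0.4119, 0.0303]
eef_rot: [-3.141, -0.001, 0.37]
force: [0.4, 0.8, -3.0]
grip_width: 0.0437
grip_force: 40.0
```

{"fn": "carry_out", "kwargs": {"motion": "0 0 -0.001 0 0 0 255;0 0 -0.001 0 0 0 255;0 0 0 0 0 0 255;0 0 0 0 0 0 255"}}

```text
time_s: 6.17
ee_pos: [0.4269, 0.4123, 0.0286]
eef_rot: [-3.141, -0.002, 0.37]
force: [-3.5, 0.3, 5.8]
grip_width: 0.0429
grip_force: 40.0
```

{"fn": "carry_out", "kwargs": {"motion": "0 0 0 0 0 0 125;0 0 0 0 0 0 110;0 0 0 0 0 0 60;0 0 0 0 0 0 0;0 0 0 0 0 0 0;0 0 0 0 0 0 0;0 0 0.005 0 0 0 0;0 0 0.02 0 0 0 0;0 0 0.03 0 0 0 0;0 0 0.04 0 0 0 0;0 0 0.03 0 0 0 0;0.003 -0.034 0 0 0 -2 0;0.003 -0.034 0 0 0 -2 0;0.003 -0.034 0 0 0 -2 0;0.003 -0.034 0 0 0 -2 0;0.003 -0.034 0 0 0 -2 0;0.003 -0.034 0 0 0 -2 0;0.003 -0.034 0 0 0 -2 0;0 0 0 0 0 0 0"}}

```text
time_s: 7.75
ee_pos: [0.4479, 0.1695, 0.153]
eef_rot: [3.141, -0.0, 0.12]
force: [-0.8, 0.0, -0.1]
grip_width: 0.0939
grip_force: 0.0
```

```bash
python3 - <<'E'
from h import *
for n in("top","scene"):
    c=cam(n); W=cloud(c); np.savez(n+"1.npz",W=W,p=c["pixels"])
    if n=="top": T=c["pixels"][150:270,60:350]; WT=W
    else: save(c,"s2.png"); WS=W; S=c["pixels"]
z=WT[...,2]*1000
m=np.zeros(z.shape,bool); m[180:260,90:160]=True
print([np.round(v,1) for v in rect(WT,m&(z>48))])
h=cv2.cvtColor(S,cv2.COLOR_RGB2HSV).astype(int)
z=WS[...,2]*1000;x=WS[...,0];y=WS[...,1]
near=(x>.36)&(x<.68)&(y>-.3)&(y<-.05)
k=near&(z>55)&(z<95); print("handle",[np.round(v,1) for v in rect(WS,k)],len(WS[k]))
k=near&(h[...,1]<80)&(z>11)&(z<24); 
print("blade",[np.round(v,1) for v in rect(WS,max(comps(WS,k),key=lambda q:q.sum()))])
E
```

```text
Traceback (most recent call last):
ValueError: setting an array element with a sequence. The requested array has an inhomogeneous shape after 1 dimensions. The detected shape was (3,) + inhomogeneous part.
```

View pics/s2.png

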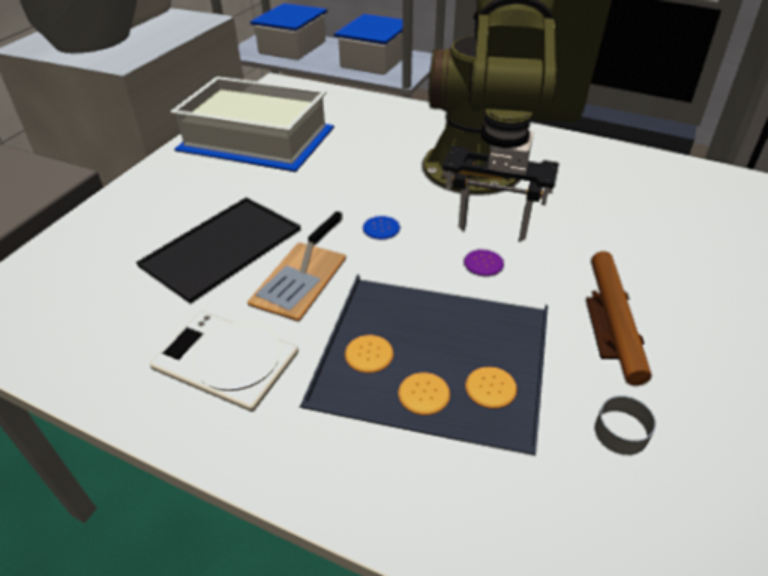

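The pin lies in the saddles, from (600,260) to (640,375), and the biscuits haven't moved. I rerun the numbers.

```bash
python3 - <<'E'
from h import *
WT=np.load("top1.npz")["W"];d=np.load("scene1.npz");WS=d["W"];S=d["p"]
P=lambda n,W,m:print(n,*[np.round(v,1) for v in rect(W,m)[0]],*rect(W,m)[1:])
z=WT[...,2]*1000
m=np.zeros(z.shape,bool); m[180:260,90:160]=True
P("pin",WT,m&(z>48))
x,y=WT[...,0],WT[...,1]
near=(x>.33)&(x<.68)&(y>-.3)&(y<-.05)
P("handleT",WT,near&(z>65)&(z<95))
P("turnerT neck+",WT,near&(z>30)&(z<95))
h=cv2.cvtColor(S,cv2.COLOR_RGB2HSV).astype(int)
z=WS[...,2]*1000;x=WS[...,0];y=WS[...,1]
near=(x>.33)&(x<.68)&(y>-.3)&(y<-.05)
P("handle",WS,near&(z>55)&(z<95))
k=near&(h[...,1]<80)&(z>11)&(z<24); 
P("blade",WS,max(comps(WS,k),key=lambda q:q.sum()))
E
```

```text
pin [465.6 336.9] [255.7 241.6] 14.6 64.2762016154762 1554
handleT [ 458.2 -161.3] [ 18.9 110.5] 84.2 80.71788051274464 249
turnerT neck+ [ 468.  -162.3] [ 18.9 130.3] 84.2 79.83056327175508 286
handle [ 463.3 -160.9] [ 20.5 112.7] 83.0 76.89487506930948 233
blade [ 595. -181.] [ 95.8 118.2] 86.2 18.018510337050763 722
```

{"fn": "carry_out", "kwargs": {"motion": "0.0047 -0.0334 0 0 0 -1.27 0;0.0047 -0.0334 0 0 0 -1.27 0;0.0047 -0.0334 0 0 0 -1.27 0;0.0047 -0.0334 0 0 0 -1.27 0;0.0047 -0.0334 0 0 0 -1.27 0;0.0047 -0.0334 0 0 0 -1.27 0;0.0047 -0.0334 0 0 0 -1.27 0;0.0047 -0.0334 0 0 0 -1.27 0;0.0047 -0.0334 0 0 0 -1.27 0;0.0047 -0.0334 0 0 0 -1.27 0;0 0 0 0 0 0 0;0 0 0 0 0 0 0;0 0 0 0 0 0 0"}}

```text
time_s: 8.93
ee_pos: [0.4949, -0.1591, 0.1523]
eef_rot: [-3.141, 0.0, -0.095]
force: [0.0, 0.5, -0.5]
grip_width: 0.0938
grip_force: 0.0
```

{"fn": "carry_out", "kwargs": {"motion": "0 -0.006 -0.03 0 0 -0.4 0;0 0 -0.03 0 0 0 0;0 0 -0.02 0 0 0 0;0 0 -0.012 0 0 0 0;0 0 -0.007 0 0 0 0;0 0 -0.002 0 0 0 0;0 0 0 0 0 0 100;0 0 0 0 0 0 170;0 0 0 0 0 0 190;0 0 0 0 0 0 200;0 0 0 0 0 0 210;0 0 0 0 0 0 220;0 0 0 0 0 0 255;0 0 0 0 0 0 255;0 0 0 0 0 0 255;0 0 0 0 0 0 255;0 0 0 0 0 0 255", "grip_force": 60}}

```text
time_s: 10.35
ee_pos: [0.4946, -0.1664, 0.0514]
eef_rot: [-3.142, 0.0, -0.103]
force: [0.1, 0.1, 0.4]
grip_width: 0.0241
grip_force: 0.0
```

{"fn": "carry_out", "kwargs": {"motion": "0 0 0 0 0 0 255;0 0 0 0 0 0 255;0 0 0 0 0 0 255;0 0 0 0 0 0 255;0 0 0 0 0 0 255", "grip_force": 60}}

```text
time_s: 10.77
ee_pos: [0.4946, -0.1664, 0.0514]
eef_rot: [3.142, -0.0, -0.103]
force: [-0.1, 0.2, -0.4]
grip_width: 0.0176
grip_force: 60.0
```

{"fn": "carry_out", "kwargs": {"motion": "0 0 0.01 0 0 0 255;0 0 0.02 0 0 0 255;0 0 0.03 0 0 0 255;0 0 0.03 0 0 0 255;0 0 0.02 0 0 0 255;0 0 0 0 0 0 255;0 0 0 0 0 0 255"}}

```text
time_s: 11.35
ee_pos: [0.4948, -0.1664, 0.1624]
eef_rot: [3.141, -0.002, -0.103]
force: [0.5, -0.2, -2.1]
grip_width: 0.0174
grip_force: 60.0
```

```bash
cat >> h.py <<'E'
def disc(W,p):
    "biscuits: golden pixels, centre from enclosing circle"
    hsv=cv2.cvtColor(p,cv2.COLOR_RGB2HSV).astype(int)
    m=(hsv[...,1]>110)&(abs(hsv[...,0]-22)<5)&(hsv[...,2]>65)
    for b in comps(W,m,150):
        q=W[b]; q=q[~np.isnan(q).any(1)]; q=q[abs(q[:,2]-np.median(q[:,2]))<.012]
        c,r=cv2.minEnclosingCircle((q[:,:2]*1000).astype(np.float32))
        print("disc",np.round(q.mean(0)*1000,1),"circ",np.round(c,1),round(r,1),len(q))
E
python3 - <<'E'
from h import *
P=lambda n,W,m:print(n,*[np.round(v,1) for v in rect(W,m)[0]],*rect(W,m)[1:])
c=cam("top");W=cloud(c);disc(W,c["pixels"]);save(c,"t2.png")
x,y,z=[W[...,i]*1000 for i in range(3)]
hsv=cv2.cvtColor(c["pixels"],cv2.COLOR_RGB2HSV).astype(int)
# sheet dark region
m=(x>400)&(x<850)&(y>-70)&(y<360)&(z<25)&((hsv[...,2]<75)&(hsv[...,1]>20)|(hsv[...,1]>100))
m=max(comps(W,m),key=lambda q:q.sum());P("sheet",W,m)
from scipy.spatial import ConvexHull
q=W[m][:,:2]*1000;q=q[ConvexHull(q).vertices].astype(np.float32).reshape(-1,1,2)
print(cv2.approxPolyDP(q,15,True).reshape(-1,2))
k=(x>520)&(x<680)&(y>-260)&(y<-90)&(z>95)&(z<135)
P("blade",W,k); q=W[k]; A=np.c_[q[:,:2],np.ones(len(q))]; print(np.linalg.lstsq(A,q[:,2],rcond=None)[0])
c=cam("scene");W=cloud(c);disc(W,c["pixels"])
x,y,z=[W[...,i]*1000 for i in range(3)]
k=(x>520)&(x<680)&(y>-260)&(y<-90)&(z>95)&(z<135)
P("blade",W,k); q=W[k]; A=np.c_[q[:,:2],np.ones(len(q))]; print(np.linalg.lstsq(A,q[:,2],rcond=None)[0])
E
```

```text
disc [711.4 158.3  15.9] circ [710.5 157.6] 41.6 518
disc [672.9  39.9  15.9] circ [670.2  38.9] 41.3 501
disc [654.6 253.2  16. ] circ [654.3 252.5] 41.6 520
sheet [627.7 141.5] [332.  369.2] 10.6 5.431362538401707 13021
[[500.14627  -66.97256 ]
 [815.6846    -9.598856]
 [751.7029   350.37695 ]
 [432.85605  288.994   ]]
blade [ 588.  -175.5] [ 85.3 100. ] 84.8 128.79302251559577 787
[ 0.00145295 -0.00243005  0.12733387]
disc [ 519.5 -165.1  461.4] circ [ 519.3 -165.5] 45.7 156
disc [97.  -1.7 13.3] circ [ 75.8 -10.5] 79.5 176
disc [675.9  39.2  16.2] circ [673.4  38.8] 39.4 544
disc [658.7 251.5  15.7] circ [658.  251.6] 39.9 642
disc [715.2 156.8  15.8] circ [713.9 156.9] 39.8 664
blade [ 588.3 -175.4] [ 86.5 104.6] 83.6 125.7518804754465 745
[-0.00693608  0.0028808   0.13045515]
```

View pics/t2.png

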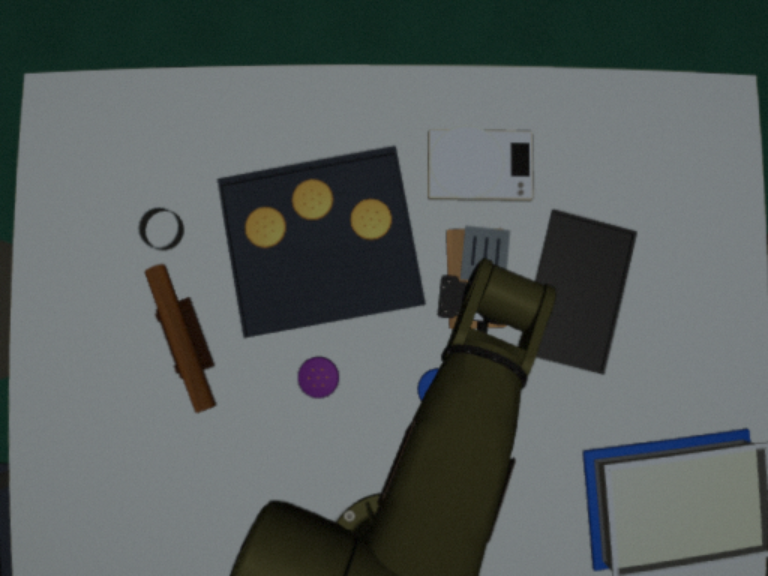

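The turner is held level, blade centre 93.5 mm ahead of the TCP. All three biscuits are in place at (265,227), (313,200) and (371,219), and the pin is in its rest at (180,338). First target is the right-hand biscuit.

{"fn": "carry_out", "kwargs": {"motion": "-0.003 0.021 -0.008 0 0 2.05 255;-0.003 0.021 -0.008 0 0 2.05 255;-0.003 0.021 -0.008 0 0 2.05 255;-0.003 0.021 -0.008 0 0 2.05 255;-0.003 0.021 -0.008 0 0 2.05 255;-0.003 0.021 -0.008 0 0 2.05 255;-0.003 0.021 -0.008 0 0 2.05 255;-0.003 0.021 -0.008 0 0 2.05 255;0 0 0 -0.36 1.97 0 255;0 0 -0.02 0 0 0 255;0 0 -0.01 0 0 0 255;0 0 0 0 0 0 255;0 0 0 0 0 0 255"}}

```text
time_s: 12.53
ee_pos: [0.4699, 0.0015, 0.0667]
eef_rot: [-3.141, 0.037, 0.183]
force: [0.2, 0.4, -0.8]
grip_width: 0.0174
grip_force: 60.0
```

{"fn": "carry_out", "kwargs": {"motion": "0 0 -0.012 0 0 0 255;0 0 -0.007 0 0 0 255;0 0 -0.002 0 0 0 255;0 0 -0.001 0 0 0 255;0 0 -0.001 0 0 0 255;0 0 0 0 0 0 255"}}

```text
time_s: 13.03
ee_pos: [0.4708, 0.0016, 0.0447]
eef_rot: [-3.142, 0.035, 0.183]
force: [-0.1, -0.1, -1.1]
grip_width: 0.0177
grip_force: 60.0
```

{"fn": "carry_out", "kwargs": {"motion": "0 0 -0.001 0 0 0 255;0 0 -0.0005 0 0 0 255;0 0 0 0 0 0 255;0 0 0 0 0 0 255"}}

```text
time_s: 13.37
ee_pos: [0.4709, 0.0016, 0.0433]
eef_rot: [3.141, 0.034, 0.183]
force: [-1.5, -0.4, 2.3]
grip_width: 0.0177
grip_force: 60.0
```

{"fn": "carry_out", "kwargs": {"motion": "0.0098 0.0018 0 0 0 0 255;0.0098 0.0018 0 0 0 0 255;0.0098 0.0018 0 0 0 0 255;0.0098 0.0018 0 0 0 0 255;0.0098 0.0018 0 0 0 0 255;0.0098 0.0018 0 0 0 0 255;0.0098 0.0018 0 0 0 0 255;0.0098 0.0018 0 0 0 0 255;0.0098 0.0018 0 0 0 0 255;0.0098 0.0018 0 0 0 0 255;0 0 0 0 0 0 255"}}

```text
time_s: 14.28
ee_pos: [0.57, 0.0199, 0.0432]
eef_rot: [3.141, 0.033, 0.183]
force: [0.6, -0.3, 2.4]
grip_width: 0.0175
grip_force: 60.0
```

```bash
python3 - <<'E'
from h import *
for n in("top","scene"):
    c=cam(n);print(n);disc(cloud(c),c["pixels"])
E
```

```text
top
disc [725.6  49.6  17.3] circ [724.5  49. ] 41.6 528
disc [711.6 158.1  16. ] circ [710.6 157.4] 41.6 521
disc [654.6 253.6  16.2] circ [653.4 253.3] 41.5 519
scene
disc [444.1  31.1 470.4] circ [421.1  24.8] 52.7 477
disc [552.2 -23.7 374.9] circ [553.8 -17.4] 26.3 75
disc [591.6  32.1 347.2] circ [563.9  32.6] 63.3 431
disc [96.7 -2.1 13.5] circ [ 66.7 -11.8] 86.1 195
disc [729.4  49.1  17. ] circ [728.1  48.2] 39.5 632
disc [658.9 251.6  15.6] circ [656.5 250.7] 39.5 650
disc [715.3 156.9  15.9] circ [713.3 157.1] 39.8 665
```

{"fn": "carry_out", "kwargs": {"motion": "0.0098 0.0018 0 0 0 0 255;0.0098 0.0018 0 0 0 0 255;0.0098 0.0018 0 0 0 0 255;0.0098 0.0018 0 0 0 0 255;0.0098 0.0018 0 0 0 0 255;0.0098 0.0018 0 0 0 0 255;0.0098 0.0018 0 0 0 0 255;0.0098 0.0018 0 0 0 0 255;0.0029 0.0005 0 0 0 0 255;0 0 0 0 0 0 255"}}

```text
time_s: 15.22
ee_pos: [0.65, 0.0345, 0.043]
eef_rot: [-3.142, 0.034, 0.183]
force: [1.6, 0.2, 0.9]
grip_width: 0.0175
grip_force: 60.0
```

```bash
python3 - <<'E'
from h import *
for n in("top","scene"):
    c=cam(n);print(n);disc(cloud(c),c["pixels"])
E
```

```text
top
disc [773.8  57.3  18. ] circ [764.1  56.9] 36.5 180
disc [712.7 162.2  16.4] circ [710.6 157.6] 41.7 460
disc [654.7 253.2  15.7] circ [653.6 252.6] 41.5 524
scene
disc [486.5  47.  468.4] circ [463.5  36. ] 57.7 673
disc [669.3  39.7 349. ] circ [650.4  37. ] 64.9 636
disc [70.3 31.  13.5] circ [25.3 15.6] 115.5 332
disc [658.9 251.6  15.6] circ [657.4 251.3] 39.7 655
disc [756.3  56.9  18.3] circ [755.7  55.5] 39.4 670
disc [715.3 156.9  15.9] circ [713.4 155.9] 39.6 667
```

{"fn": "carry_out", "kwargs": {"motion": "0.0069 0.0013 0 0 0 0 255;0 0 0 0 0 0 255;-0.0015 -0.0003 0.002 0.4 -2.16 0 255;-0.0015 -0.0003 0.002 0.4 -2.16 0 255;-0.0015 -0.0003 0.002 0.4 -2.16 0 255;-0.0015 -0.0003 0.002 0.4 -2.16 0 255;0 0 0.005 0 0 0 255;0 0 0.01 0 0 0 255;0 0 0.01 0 0 0 255;0 0 0.01 0 0 0 255;0 0 0.01 0 0 0 255;0 0 0.005 0 0 0 255;0 0 0 0 0 0 255"}}

```text
time_s: 16.4
ee_pos: [0.6515, 0.0347, 0.1027]
eef_rot: [3.141, -0.12, 0.183]
force: [-0.6, 0.5, -1.6]
grip_width: 0.0175
grip_force: 60.0
```

```bash
python3 - <<'E'
from h import *
for n in("top","scene"):
    c=cam(n);print(n);disc(cloud(c),c["pixels"])
save(c,"s3.png")
E
```

```text
top
disc [749.7  56.9  92.9] circ [750.8  56.3] 41.1 539
disc [712.7 160.   15.9] circ [710.7 158.5] 42.1 497
disc [654.4 253.1  16. ] circ [654.2 252.9] 41.7 529
scene
disc [478.4  39.5 494.1] circ [457.  31.] 52.7 619
disc [633.   41.3 404.8] circ [608.3  39.1] 61.3 489
disc [605.5 -18.7 417.3] circ [603.5 -19.7] 33.7 106
disc [68.  25.2 13.4] circ [12.8  2.1] 118.9 334
disc [757.5  57.2  92.7] circ [754.7  55.6] 39.1 614
disc [658.8 251.5  15.6] circ [656.8 251.2] 40.0 655
disc [715.1 156.9  15.8] circ [713.6 155.8] 40.0 667
```

View pics/s3.png

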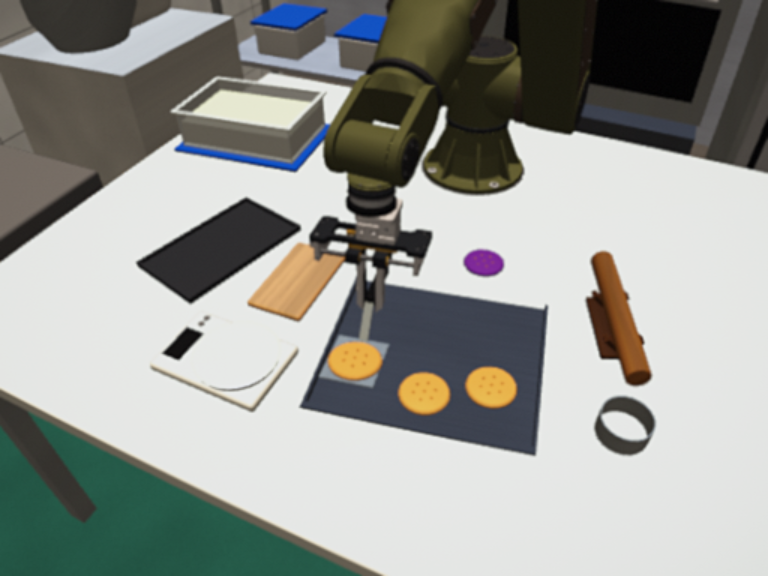

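Biscuit sits fully on the blade at (355,360). Carrying it to the platter.

{"fn": "carry_out", "kwargs": {"motion": "-0.0034 -0.008 0.002 0 0 0 255;-0.0069 -0.016 0.004 0 0 0 255;-0.0092 -0.0215 0.004 0 0 -1.53 255;-0.0092 -0.0215 0.004 0 0 -1.53 255;-0.0092 -0.0215 0.004 0 0 -1.53 255;-0.0092 -0.0215 0.004 0 0 -1.53 255;-0.0092 -0.0215 0.004 0 0 -1.53 255;-0.0092 -0.0215 0.004 0 0 -1.53 255;-0.0092 -0.0215 0.004 0 0 -1.53 255;-0.0092 -0.0215 0.004 0 0 -1.53 255;-0.0092 -0.0215 0.003 0 0 -1.53 255;-0.0092 -0.0215 0.002 0 0 -1.53 255;-0.0092 -0.0215 0.001 0 0 -1.53 255;-0.0092 -0.0215 0 0 0 -1.53 255;-0.0092 -0.0215 0 0 0 -1.53 255;-0.0092 -0.0215 0 0 0 -1.53 255;-0.0092 -0.0215 0 0 0 -1.53 255;-0.0092 -0.0215 0 0 0 -1.53 255;-0.0066 -0.0155 0 0 0 0 255;-0.0034 -0.008 0 0 0 0 255"}}

```text
time_s: 18.17
ee_pos: [0.4818, -0.3587, 0.1445]
eef_rot: [-3.141, -0.118, -0.246]
force: [0.1, 0.0, -1.9]
grip_width: 0.0173
grip_force: 60.0
```

```bash
python3 - <<'E'
from h import *
o=ctrl.get_obs(); print(o["ee_pos"],o["eef_rot"])
for n in("top","scene"):
    c=cam(n);W=cloud(c);print(n);disc(W,c["pixels"])
    v=cv2.cvtColor(c["pixels"],cv2.COLOR_RGB2HSV)[...,2]
    np.savez(n+"2.npz",W=W,p=c["pixels"])
E
```

```text
[ 0.48179277 -0.3586644   0.14448283] [-3.141427   -0.11757606 -0.2456978 ]
top
disc [711.4 158.4  15.9] circ [710.  157.3] 41.6 523
disc [654.5 253.5  15.9] circ [654.1 253.2] 41.5 522
disc [ 578.6 -381.4  134.2] circ [ 581.1 -380. ] 41.6 598
scene
disc [ 585.8 -379.7  134.8] circ [ 584.6 -381.8] 38.5 272
disc [658.7 251.3  15.6] circ [657.4 250.7] 39.5 636
disc [715.1 156.8  15.9] circ [714.  156.1] 39.5 658
```

{"fn": "carry_out", "kwargs": {"motion": "-0.0015 -0.004 -0.005 0 0 0 255;-0.001 -0.004 -0.012 0.44 1.75 0 255;-0.001 -0.004 -0.015 0.44 1.75 0 255;0 0 -0.01 0.44 1.75 0 255;0 0 -0.004 0.44 1.75 0 255;0 0 0 0 0 0 255;0 0 0 0.87 3.49 0 255;0 0 0 0.87 3.49 0 255;0 0 0 0.87 3.49 0 255;0 0 0 0.87 3.49 0 255;0 0 0 0.87 3.49 0 255;0 0 0 0.87 3.49 0 255;0 0 0 0 0 0 255;0 0 0 0 0 0 255;0 0 0 0 0 0 255"}}

```text
time_s: 19.52
ee_pos: [0.4799, -0.3687, 0.0991]
eef_rot: [-3.141, 0.381, -0.243]
force: [1.1, 0.1, -2.3]
grip_width: 0.0176
grip_force: 60.0
```

```bash
python3 - <<'E'
from h import *
for n in("top","scene"):
    c=cam(n);W=cloud(c);print(n);disc(W,c["pixels"])
save(c,"s4.png")
E
```

```text
top
disc [710.8 158.4  16. ] circ [709.9 157.6] 41.4 533
disc [654.2 253.2  15.9] circ [654.1 253.2] 41.9 539
scene
disc [ 467.9 -276.1  466.8] circ [ 463.  -274.2] 49.3 269
disc [ 561.1 -327.   403.2] circ [ 555.7 -358.4] 58.1 95
disc [99.4  1.7 13.4] circ [96.2 -2.6] 74.5 169
disc [ 595.4 -393.2   30. ] circ [ 596.8 -394.2] 38.7 331
disc [658.8 251.4  15.6] circ [657.7 251. ] 40.7 641
disc [715.4 157.1  16. ] circ [713.6 156. ] 39.6 663
```

View pics/s4.png

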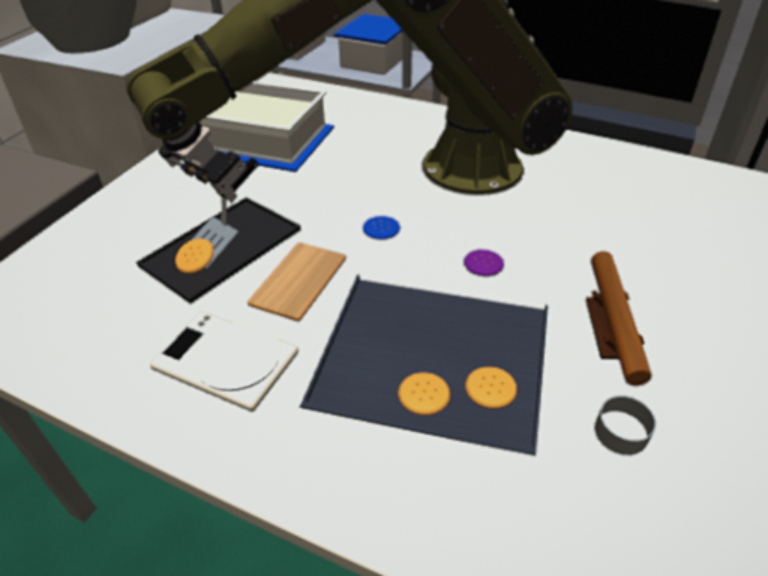

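The biscuit has slid half off the blade at (195,254), its front edge on the platter. I pull the turner back out from under it.

{"fn": "carry_out", "kwargs": {"motion": "-0.0097 0.0024 0 0 0 0 255;-0.0145 0.0036 0 0 0 0 255;-0.0145 0.0036 0 0 0 0 255;-0.0145 0.0036 0 0 0 0 255;-0.0145 0.0036 0 0 0 0 255;-0.0097 0.0024 0.005 0 0 0 255;0 0 0.02 0 0 0 255;0 0 0.02 -0.87 -3.49 0 255;0 0 0.02 -0.87 -3.49 0 255;0 0 0 -0.87 -3.49 0 255;0 0 0 -0.87 -3.49 0 255;0 0 0 -0.87 -3.49 0 255;0 0 0 -0.6 -2.42 0 255"}}

```text
time_s: 20.7
ee_pos: [0.402, -0.3497, 0.165]
eef_rot: [3.141, 0.021, -0.245]
force: [0.6, -0.1, -2.3]
grip_width: 0.0174
grip_force: 60.0
```

```bash
python3 - <<'E'
from h import *
o=ctrl.get_obs(); print(o["ee_pos"],o["eef_rot"],o["force"])
for n in("top","scene"):
    c=cam(n);W=cloud(c);print(n);disc(W,c["pixels"])
    if n=="top":
        m=np.zeros(W.shape[:2],bool);m[130:255,340:430]=1
        hsv=cv2.cvtColor(c["pixels"],cv2.COLOR_RGB2HSV);m&=hsv[...,2]<80
        save(c,"t4.png")
E
```

```text
[ 0.40204147 -0.34968158  0.16498296] [ 3.14070934  0.02102887 -0.24466186] [ 0.59903212 -0.07616766 -2.31485176]
top
disc [711.8 158.2  16.2] circ [710.8 157.9] 41.5 514
disc [654.7 253.5  16. ] circ [653.6 252.6] 41.4 514
disc [ 590.3 -394.6   20. ] circ [ 586.8 -393.4] 41.8 488
scene
disc [94.  11.1 13.5] circ [77.  12.6] 82.5 173
disc [ 591.4 -392.8   18.8] circ [ 582.7 -391.1] 47.6 322
disc [658.9 251.6  15.7] circ [657.7 251.3] 39.5 641
disc [715.5 157.   15.9] circ [713.4 155.6] 39.8 661
```

View pics/t4.png

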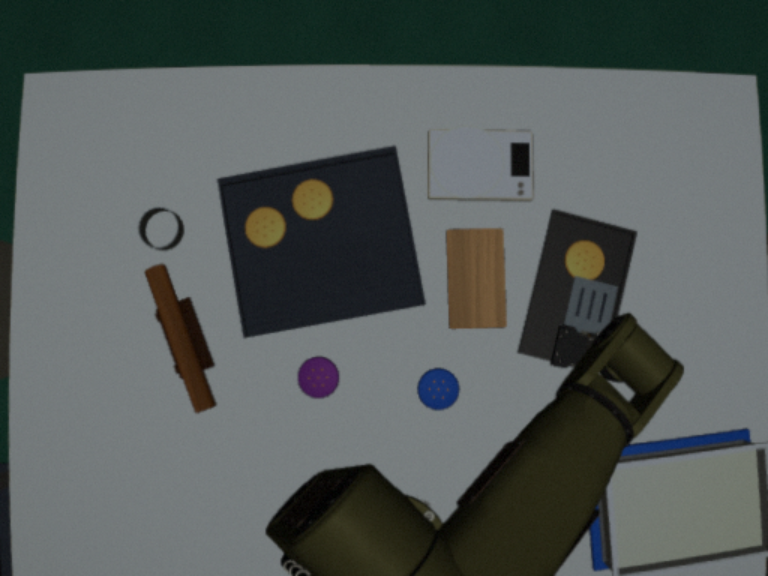

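Biscuit lies flat on the platter at (585,260); the other two have not moved. Next is the middle one.

{"fn": "carry_out", "kwargs": {"motion": "0.0077 0.0314 -0.005 0 0 1.63 255;0.0077 0.0314 -0.005 0 0 1.63 255;0.0077 0.0314 -0.005 0 0 1.63 255;0.0077 0.0314 -0.005 0 0 1.63 255;0.0077 0.0314 -0.005 0 0 1.63 255;0.0077 0.0314 -0.005 0 0 1.63 255;0.0077 0.0314 -0.005 0 0 1.63 255;0.0077 0.0314 -0.005 0 0 1.63 255;0.0077 0.0314 -0.005 0 0 1.63 255;0.0077 0.0314 -0.005 0 0 1.63 255;0.0077 0.0314 -0.005 0 0 1.63 255;0.0077 0.0314 -0.005 0 0 1.63 255;0.0077 0.0314 -0.005 0 0 1.63 255;0.0077 0.0314 -0.005 0 0 1.63 255;0.0077 0.0314 -0.005 0 0 1.63 255;0 0 0 -0.14 0.79 0 255;0 0 0 0 0 0 255;0 0 0 0 0 0 255"}}

```text
time_s: 22.3
ee_pos: [0.5179, 0.121, 0.0889]
eef_rot: [-3.142, 0.041, 0.183]
force: [-0.1, 0.3, -1.2]
grip_width: 0.0175
grip_force: 60.0
```

```bash
python3 - <<'E'
from h import *
o=ctrl.get_obs(); print(o["ee_pos"],o["eef_rot"],o["force"])
for n in("top","scene"):
    c=cam(n);W=cloud(c);print(n);disc(W,c["pixels"])
E
```

```text
[0.5178762  0.12102022 0.08894596] [-3.14156702  0.04125954  0.18274455] [-0.06863797  0.28193733 -1.20079933]
top
disc [711.4 158.3  16.2] circ [710.1 157.5] 40.8 516
disc [654.9 253.3  15.9] circ [654.1 253.2] 41.6 514
disc [ 588.5 -394.2   19.8] circ [ 587.1 -393.8] 41.8 513
scene
disc [411.2 103.  491.5] circ [393.6  96.5] 47.5 510
disc [490.3 162.7 420.3] circ [489.4 159.7] 28.6 125
disc [507.   70.4 419.3] circ [506.2  73.1] 28.0 104
disc [547.  125.  390.4] circ [539.2 123.8] 40.1 420
disc [ 591.9 -392.8   18.8] circ [ 589.8 -393.5] 40.1 319
disc [658.9 251.4  15.8] circ [657.8 251.4] 40.2 638
disc [715.1 156.9  15.8] circ [712.8 156.9] 40.1 659
```

{"fn": "carry_out", "kwargs": {"motion": "0 0 -0.018 0 0 0 255;0 0 -0.015 0 0 0 255;0 0 -0.007 0 0 0 255;0 0 -0.003 0 0 0 255;0 0 -0.001 0 0 0 255;0 0 -0.001 0 0 0 255;0 0 0 0 0 0 255;0 0 0 0 0 0 255"}}

```text
time_s: 23.07
ee_pos: [0.5183, 0.1213, 0.0446]
eef_rot: [-3.141, 0.04, 0.183]
force: [-0.5, -0.0, -1.1]
grip_width: 0.0176
grip_force: 60.0
```

{"fn": "carry_out", "kwargs": {"motion": "0 0 -0.0008 0 0 0 255;0 0 -0.0007 0 0 0 255;0 0 0 0 0 0 255;0 0 0 0 0 0 255"}}

```text
time_s: 23.4
ee_pos: [0.5182, 0.1214, 0.0429]
eef_rot: [-3.141, 0.04, 0.183]
force: [-2.1, 0.2, 3.5]
grip_width: 0.0174
grip_force: 60.0
```

{"fn": "carry_out", "kwargs": {"motion": "0.0098 0.0018 0 0 0 0 255;0.0098 0.0018 0 0 0 0 255;0.0098 0.0018 0 0 0 0 255;0.0098 0.0018 0 0 0 0 255;0.0098 0.0018 0 0 0 0 255;0.0098 0.0018 0 0 0 0 255;0.0098 0.0018 0 0 0 0 255;0.0098 0.0018 0 0 0 0 255;0.0098 0.0018 0 0 0 0 255;0.0098 0.0018 0 0 0 0 255;0.0098 0.0018 0 0 0 0 255;0.0059 0.0011 0 0 0 0 255;0 0 0 0 0 0 255"}}

```text
time_s: 24.48
ee_pos: [0.6326, 0.1424, 0.0426]
eef_rot: [-3.141, 0.039, 0.183]
force: [1.1, 0.3, 3.0]
grip_width: 0.0173
grip_force: 60.0
```

```bash
python3 - <<'E'
from h import *
for n in("top","scene"):
    c=cam(n);W=cloud(c);print(n);disc(W,c["pixels"])
E
```

```text
top
disc [755.2 167.   18. ] circ [750.8 166. ] 33.7 145
disc [650.8 273.6  15.4] circ [653.8 261.3] 40.2 205
disc [ 588.3 -393.7   19.9] circ [ 587.3 -394.1] 41.9 524
scene
disc [471.8 117.6 469.3] circ [451.9 111. ] 56.8 721
disc [654.9 147.7 347.5] circ [652.  145.8] 57.4 744
disc [ 592.1 -393.    19. ] circ [ 589.6 -394.6] 42.2 316
disc [658.8 251.5  15.6] circ [656.8 250. ] 40.0 646
disc [735.9 162.   18.1] circ [733.7 161. ] 39.4 702
```

{"fn": "carry_out", "kwargs": {"motion": "0.0045 0.0008 0 0 0 0 255;0 0 0 0 0 0 255;-0.0015 -0.0003 0.002 0.4 -2.16 0 255;-0.0015 -0.0003 0.002 0.4 -2.16 0 255;-0.0015 -0.0003 0.002 0.4 -2.16 0 255;-0.0015 -0.0003 0.002 0.4 -2.16 0 255;0 0 0.005 0 0 0 255;0 0 0.01 0 0 0 255;0 0 0.01 0 0 0 255;0 0 0.01 0 0 0 255;0 0 0.01 0 0 0 255;0 0 0.005 0 0 0 255;0 0 0 0 0 0 255"}}

```text
time_s: 25.67
ee_pos: [0.6308, 0.142, 0.1022]
eef_rot: [-3.141, -0.115, 0.183]
force: [-0.6, 0.2, -2.0]
grip_width: 0.0174
grip_force: 60.0
```

```bash
python3 - <<'E'
from h import *
o=ctrl.get_obs(); print(o["ee_pos"],o["eef_rot"],o["force"])
for n in("top","scene"):
    c=cam(n);W=cloud(c);print(n);disc(W,c["pixels"])
E
```

```text
[0.63079061 0.14197903 0.10219657] [-3.14105421 -0.11468851  0.18278996] [-0.58122004  0.17827407 -2.04662742]
top
disc [727.9 165.1  92.1] circ [730.5 162.4] 41.4 526
disc [ 588.4 -394.3   19.8] circ [ 587.  -394.2] 42.0 512
scene
disc [459.8 113.2 496.3] circ [439.  106.6] 51.9 637
disc [549.  170.9 430.4] circ [550.6 173.5] 35.5 183
disc [597.2  87.5 417.3] circ [592.9  86.6] 34.3 115
disc [617.4 137.6 401. ] circ [610.5 136.3] 41.0 513
disc [ 591.8 -393.    18.9] circ [ 590.5 -393.7] 41.7 318
disc [735.7 162.   91.9] circ [734.4 161.3] 38.4 631
disc [658.9 251.6  15.7] circ [657.4 251.1] 39.2 644
```

{"fn": "carry_out", "kwargs": {"motion": "-0.0049 -0.010 0.002 0 0 0 255;-0.0093 -0.019 0.004 0 0 0 255;-0.0128 -0.0262 0.004 0 0 -1.53 255;-0.0128 -0.0262 0.004 0 0 -1.53 255;-0.0128 -0.0262 0.004 0 0 -1.53 255;-0.0128 -0.0262 0.004 0 0 -1.53 255;-0.0128 -0.0262 0.004 0 0 -1.53 255;-0.0128 -0.0262 0.004 0 0 -1.53 255;-0.0128 -0.0262 0.004 0 0 -1.53 255;-0.0128 -0.0262 0.004 0 0 -1.53 255;-0.0128 -0.0262 0.003 0 0 -1.53 255;-0.0128 -0.0262 0.002 0 0 -1.53 255;-0.0128 -0.0262 0.001 0 0 -1.53 255;-0.0128 -0.0262 0 0 0 -1.53 255;-0.0128 -0.0262 0 0 0 -1.53 255;-0.0128 -0.0262 0 0 0 -1.53 255;-0.0128 -0.0262 0 0 0 -1.53 255;-0.0128 -0.0262 0 0 0 -1.53 255;-0.0093 -0.019 0 0 0 0 255;-0.0049 -0.010 0 0 0 0 255"}}

```text
time_s: 27.43
ee_pos: [0.395, -0.3372, 0.1441]
eef_rot: [-3.141, -0.112, -0.247]
force: [0.7, 0.4, -1.6]
grip_width: 0.0171
grip_force: 60.0
```

```bash
python3 - <<'E'
from h import *
o=ctrl.get_obs(); print(o["ee_pos"],o["eef_rot"],o["force"])
for n in("top","scene"):
    c=cam(n);W=cloud(c);print(n);disc(W,c["pixels"])
E
```

```text
[ 0.39504196 -0.33717224  0.14408314] [-3.14101537 -0.11189551 -0.24650685] [ 0.73697245  0.42827533 -1.64298307]
top
disc [654.6 253.2  16.1] circ [654.3 252.9] 41.4 516
disc [ 588.4 -394.3   20. ] circ [ 587.  -394.1] 42.1 510
disc [ 489.7 -360.5  133.9] circ [ 491.  -359.8] 41.0 606
scene
disc [ 497.1 -360.2  134.1] circ [ 494.  -362.3] 39.7 241
disc [ 591.9 -393.2   18.9] circ [ 589.5 -394.4] 40.8 318
disc [658.8 251.5  15.7] circ [656.9 251.3] 39.6 645
```

{"fn": "carry_out", "kwargs": {"motion": "-0.001 -0.006 -0.002 0 0 0 255;-0.001 -0.012 -0.004 0 0 0 255;-0.001 -0.015 -0.008 0.44 1.75 0 255;-0.001 -0.01 -0.012 0.44 1.75 0 255;0 -0.002 -0.01 0.44 1.75 0 255;0 0 -0.008 0.44 1.75 0 255;0 0 -0.002 0 0 0 255;0 0 0 0.87 3.49 0 255;0 0 0 0.87 3.49 0 255;0 0 0 0.87 3.49 0 255;0 0 0 0.87 3.49 0 255;0 0 0 0.87 3.49 0 255;0 0 0 0.87 3.49 0 255;0 0 0 0 0 0 255;0 0 0 0 0 0 255"}}

```text
time_s: 28.78
ee_pos: [0.3935, -0.3801, 0.0978]
eef_rot: [-3.14, 0.388, -0.243]
force: [0.6, -0.0, -2.5]
grip_width: 0.0177
grip_force: 60.0
```

```bash
python3 - <<'E'
from h import *
o=ctrl.get_obs(); print(o["ee_pos"],o["eef_rot"],o["force"])
for n in("top","scene"):
    c=cam(n);W=cloud(c);print(n);disc(W,c["pixels"])
save(c,"s5.png")
E
```

```text
[ 0.39346355 -0.38010057  0.09778893] [-3.14001083  0.38806655 -0.24283341] [ 6.20823483e-01 -1.68127269e-03 -2.52076603e+00]
top
disc [654.6 253.5  15.8] circ [653.1 253.6] 42.1 520
disc [ 588.4 -394.    19.8] circ [ 586.9 -393.5] 42.6 529
scene
disc [ 421.6 -307.6  462. ] circ [ 416.9 -307.1] 37.9 123
disc [97.5 -0.6 13.5] circ [65.9 -7.2] 81.9 174
disc [ 499.3 -405.1   31.3] circ [ 500.1 -405.7] 37.3 282
disc [ 591.9 -392.7   19.1] circ [ 591.2 -395.3] 42.0 316
disc [658.8 251.4  15.7] circ [657.8 250.8] 39.6 643
```

View pics/s5.png

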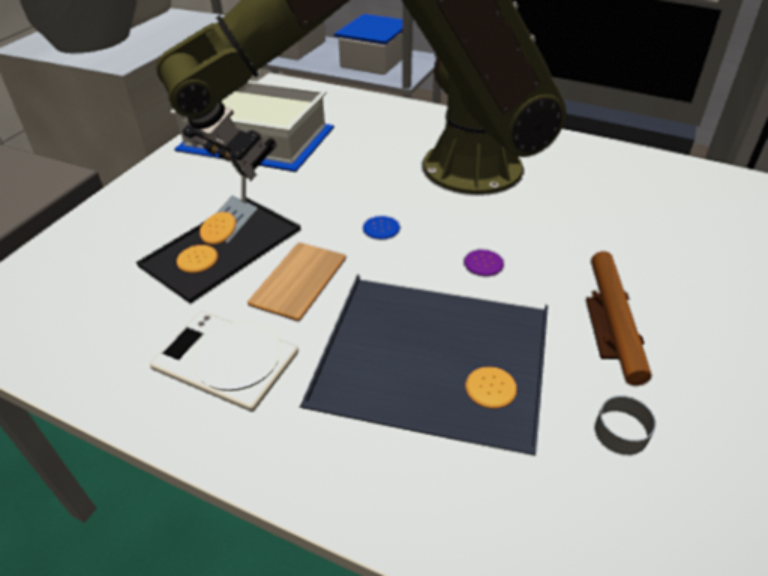

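The second biscuit is leaning on the platter floor at (218,227), clear of the first at (197,258). Pulling the turner back.

{"fn": "carry_out", "kwargs": {"motion": "-0.0097 0.0024 0 0 0 0 255;-0.0145 0.0036 0 0 0 0 255;-0.0145 0.0036 0 0 0 0 255;-0.0145 0.0036 0 0 0 0 255;-0.0145 0.0036 0 0 0 0 255;-0.0097 0.0024 0.005 0 0 0 255;0 0 0.02 0 0 0 255;0 0 0.02 -0.87 -3.49 0 255;0 0 0.02 -0.87 -3.49 0 255;0 0 0 -0.87 -3.49 0 255;0 0 0 -0.87 -3.49 0 255;0 0 0 -0.87 -3.49 0 255;0 0 0 -0.6 -2.42 0 255"}}

```text
time_s: 29.97
ee_pos: [0.3153, -0.3613, 0.1646]
eef_rot: [3.141, 0.027, -0.245]
force: [1.0, 0.8, -1.1]
grip_width: 0.0176
grip_force: 60.0
```

```bash
python3 - <<'E'
from h import *
o=ctrl.get_obs(); print(o["ee_pos"],o["eef_rot"],o["force"])
for n in("top","scene"):
    c=cam(n);W=cloud(c);print(n);disc(W,c["pixels"])
E
```

```text
[ 0.31531341 -0.3612708   0.16463491] [ 3.14076438  0.02691225 -0.2449459 ] [ 0.97390753  0.7508124  -1.10627413]
top
disc [654.4 253.7  15.8] circ [654.1 252.3] 41.5 511
disc [ 549.2 -406.8   19.9] circ [ 549.6 -406.9] 82.5 1051
scene
disc [87.   0.6 13.4] circ [42.6 -5.6] 111.2 212
disc [ 556.2 -405.    19. ] circ [ 554.3 -418.2] 84.5 596
disc [658.8 251.3  15.6] circ [657.5 251. ] 39.5 635
```

{"fn": "carry_out", "kwargs": {"motion": "0.0083 0.0339 -0.0045 0 0 1.44 255;0.0083 0.0339 -0.0045 0 0 1.44 255;0.0083 0.0339 -0.0045 0 0 1.44 255;0.0083 0.0339 -0.0045 0 0 1.44 255;0.0083 0.0339 -0.0045 0 0 1.44 255;0.0083 0.0339 -0.0045 0 0 1.44 255;0.0083 0.0339 -0.0045 0 0 1.44 255;0.0083 0.0339 -0.0045 0 0 1.44 255;0.0083 0.0339 -0.0045 0 0 1.44 255;0.0083 0.0339 -0.0045 0 0 1.44 255;0.0083 0.0339 -0.0045 0 0 1.44 255;0.0083 0.0339 -0.0045 0 0 1.44 255;0.0083 0.0339 -0.0045 0 0 1.44 255;0.0083 0.0339 -0.0045 0 0 1.44 255;0.0083 0.0339 -0.0045 0 0 1.44 255;0.0083 0.0339 -0.0045 0 0 1.44 255;0.0083 0.0339 -0.0045 0 0 1.44 255;0 0 0 -0.1 0.5 0 255;0 0 0 0 0 0 255;0 0 0 0 0 0 255"}}

```text
time_s: 31.73
ee_pos: [0.4565, 0.2149, 0.0869]
eef_rot: [-3.142, 0.042, 0.183]
force: [0.0, -0.3, -2.5]
grip_width: 0.0171
grip_force: 60.0
```

```bash
python3 - <<'E'
from h import *
o=ctrl.get_obs(); print(o["ee_pos"],o["eef_rot"],o["force"])
for n in("top","scene"):
    c=cam(n);W=cloud(c);print(n);disc(W,c["pixels"])
    if n=="top": save(c,"t6.png")
E
```

```text
[0.45645919 0.21490214 0.08689564] [-3.14153451  0.04224687  0.18294709] [ 0.02944223 -0.25502725 -2.52448102]
top
disc [654.6 253.3  15.9] circ [653.6 253.1] 41.8 511
disc [ 549.3 -407.    20. ] circ [ 549.1 -406.9] 83.2 1048
scene
disc [365.  171.5 489.7] circ [348.6 167.3] 44.4 475
disc [486.8 210.2 390.1] circ [483.8 210.4] 48.2 457
disc [442.5 255.8 408.2] circ [442.2 255. ] 24.8 101
disc [91.1 -0.2 13.5] circ [54.9 -8.8] 91.6 205
disc [ 556.8 -404.8   19. ] circ [ 552.7 -405.7] 80.7 600
disc [658.9 251.4  15.6] circ [656.7 250.5] 40.4 645
```

View pics/t6.png

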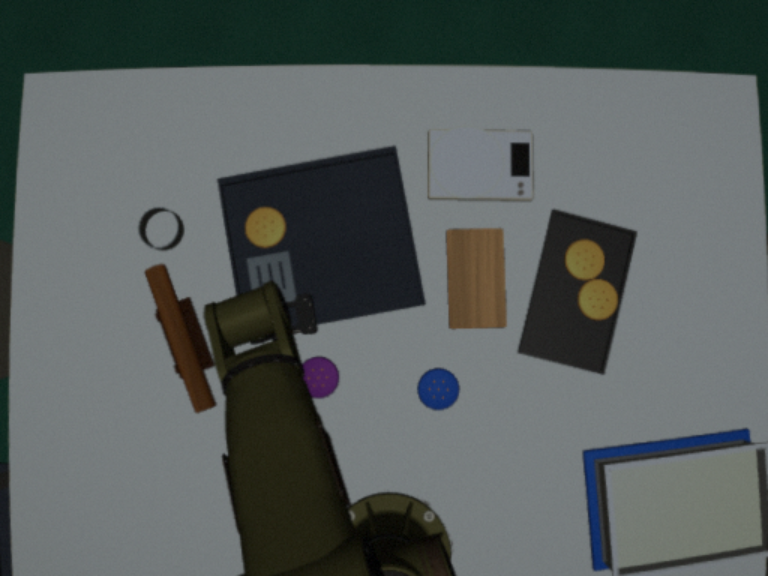

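Two biscuits lie flat on the platter at (585,260) and (598,300). The turner is lined up behind the last one at (265,227).

{"fn": "carry_out", "kwargs": {"motion": "0 0 -0.018 0 0 0 255;0 0 -0.015 0 0 0 255;0 0 -0.006 0 0 0 255;0 0 -0.002 0 0 0 255;0 0 -0.001 0 0 0 255;0 0 -0.001 0 0 0 255;0 0 -0.0005 0 0 0 255;0 0 0 0 0 0 255;0 0 0 0 0 0 255"}}

```text
time_s: 32.58
ee_pos: [0.4568, 0.2152, 0.0439]
eef_rot: [-3.141, 0.041, 0.183]
force: [0.6, 0.3, -0.7]
grip_width: 0.0175
grip_force: 60.0
```

{"fn": "carry_out", "kwargs": {"motion": "0 0 -0.001 0 0 0 255;0.0098 0.0018 0 0 0 0 255;0.0098 0.0018 0 0 0 0 255;0.0098 0.0018 0 0 0 0 255;0.0098 0.0018 0 0 0 0 255;0.0098 0.0018 0 0 0 0 255;0.0098 0.0018 0 0 0 0 255;0.0098 0.0018 0 0 0 0 255;0.0098 0.0018 0 0 0 0 255;0.0098 0.0018 0 0 0 0 255;0.0098 0.0018 0 0 0 0 255;0.0098 0.0018 0 0 0 0 255;0.0098 0.0018 0 0 0 0 255;0.0098 0.0018 0 0 0 0 255;0.0098 0.0018 0 0 0 0 255;0.0098 0.0018 0 0 0 0 255;0.0078 0.0014 0 0 0 0 255;0 0 0 0 0 0 255"}}

```text
time_s: 34.08
ee_pos: [0.6126, 0.2438, 0.0427]
eef_rot: [-3.141, 0.04, 0.183]
force: [0.3, -0.3, 0.9]
grip_width: 0.0176
grip_force: 60.0
```

```bash
python3 - <<'E'
from h import *
o=ctrl.get_obs(); print(o["ee_pos"],o["eef_rot"],o["force"])
for n in("scene",):
    c=cam(n);W=cloud(c);print(n);disc(W,c["pixels"])
E
```

```text
[0.61261851 0.24375605 0.04272522] [-3.14063612  0.03994846  0.18262422] [ 0.30126667 -0.2658446   0.86412639]
scene
disc [454.8 182.7 468.5] circ [435.6 180.1] 56.9 774
disc [634.7 245.6 348.7] circ [632.2 246. ] 59.4 767
disc [ 93.5 -24.8  13.4] circ [ 86.2 -31.6] 81.1 172
disc [ 557.2 -404.6   19. ] circ [ 552.9 -405.3] 81.3 608
disc [717.3 262.1  17.7] circ [715.1 261.4] 40.4 739
```

{"fn": "carry_out", "kwargs": {"motion": "0.0055 0.001 0 0 0 0 255;0 0 0 0 0 0 255;-0.0015 -0.0003 0.002 0.4 -2.16 0 255;-0.0015 -0.0003 0.002 0.4 -2.16 0 255;-0.0015 -0.0003 0.002 0.4 -2.16 0 255;-0.0015 -0.0003 0.002 0.4 -2.16 0 255;0 0 0.005 0 0 0 255;0 0 0.01 0 0 0 255;0 0 0.01 0 0 0 255;0 0 0.01 0 0 0 255;0 0 0.01 0 0 0 255;0 0 0.005 0 0 0 255;0 0 0 0 0 0 255"}}

```text
time_s: 35.22
ee_pos: [0.6116, 0.2435, 0.1022]
eef_rot: [-3.14, -0.114, 0.183]
force: [0.3, -0.1, -1.8]
grip_width: 0.0176
grip_force: 60.0
```

```bash
python3 - <<'E'
from h import *
o=ctrl.get_obs(); print(o["ee_pos"],o["eef_rot"],o["force"])
for n in("top","scene",):
    c=cam(n);W=cloud(c);print(n);disc(W,c["pixels"])
E
```

```text
[0.61159282 0.24353364 0.1022336 ] [-3.14049942 -0.11392574  0.18269677] [ 0.30525459 -0.05999069 -1.75568637]
top
disc [711.8 265.4  93. ] circ [709.8 262.6] 41.5 503
disc [ 549.5 -407.4   19.9] circ [ 549.7 -407.5] 82.8 1040
scene
disc [444.8 184.5 494.9] circ [424.1 180.6] 52.7 652
disc [594.1 238.6 405.2] circ [587.4 238.5] 59.2 700
disc [100.  -11.9  13.6] circ [ 81.2 -13.6] 67.2 150
disc [ 557.  -404.8   18.9] circ [ 552.2 -405.8] 80.6 614
disc [716.2 261.6  91.5] circ [714.1 261.2] 38.9 671
```

{"fn": "carry_out", "kwargs": {"motion": "-0.0048 -0.011 0.002 0 0 0 255;-0.0092 -0.021 0.004 0 0 0 255;-0.0132 -0.030 0.004 0 0 -1.53 255;-0.0132 -0.030 0.004 0 0 -1.53 255;-0.0132 -0.030 0.004 0 0 -1.53 255;-0.0132 -0.030 0.004 0 0 -1.53 255;-0.0132 -0.030 0.004 0 0 -1.53 255;-0.0132 -0.030 0.004 0 0 -1.53 255;-0.0132 -0.030 0.004 0 0 -1.53 255;-0.0132 -0.030 0.004 0 0 -1.53 255;-0.0132 -0.030 0.003 0 0 -1.53 255;-0.0132 -0.030 0.002 0 0 -1.53 255;-0.0132 -0.030 0.001 0 0 -1.53 255;-0.0132 -0.030 0 0 0 -1.53 255;-0.0132 -0.030 0 0 0 -1.53 255;-0.0132 -0.030 0 0 0 -1.53 255;-0.0132 -0.030 0 0 0 -1.53 255;-0.0132 -0.030 0 0 0 -1.53 255;-0.0092 -0.021 0 0 0 0 255;-0.0048 -0.011 0 0 0 0 255"}}

```text
time_s: 36.98
ee_pos: [0.3703, -0.3027, 0.144]
eef_rot: [-3.141, -0.111, -0.247]
force: [0.2, -0.8, -2.4]
grip_width: 0.0177
grip_force: 60.0
```

```bash
python3 - <<'E'
from h import *
o=ctrl.get_obs(); print(o["ee_pos"],o["eef_rot"],o["force"])
for n in("top","scene"):
    c=cam(n);W=cloud(c);print(n);disc(W,c["pixels"])
E
```

```text
[ 0.37029745 -0.30268976  0.14397166] [-3.14074693 -0.11099526 -0.24667051] [ 0.23650267 -0.79142644 -2.37486799]
top
disc [ 552.5 -407.6   19.9] circ [ 550.2 -409.1] 82.7 981
scene
disc [ 89.5 -29.1  13.3] circ [ 55.6 -35.7] 99.2 170
disc [ 471.1 -327.4  133.5] circ [ 469.2 -328.9] 37.4 235
disc [ 556.9 -404.8   18.9] circ [ 551.8 -404.4] 80.4 603
```

{"fn": "carry_out", "kwargs": {"motion": "-0.001 -0.0025 -0.005 0 0 0 255;-0.001 -0.003 -0.012 0.44 1.75 0 255;0 0 -0.015 0.44 1.75 0 255;0 0 -0.01 0.44 1.75 0 255;0 0 -0.004 0.44 1.75 0 255;0 0 0 0 0 0 255;0 0 0 0.87 3.49 0 255;0 0 0 0.87 3.49 0 255;0 0 0 0.87 3.49 0 255;0 0 0 0.87 3.49 0 255;0 0 0 0.87 3.49 0 255;0 0 0 0.87 3.49 0 255;0 0 0 0 0 0 255;0 0 0 0 0 0 255;0 0 0 0 0 0 255"}}

```text
time_s: 38.33
ee_pos: [0.3698, -0.306, 0.0987]
eef_rot: [-3.141, 0.388, -0.244]
force: [0.1, 0.1, -2.5]
grip_width: 0.0177
grip_force: 60.0
```

```bash
python3 - <<'E'
from h import *
o=ctrl.get_obs(); print(o["ee_pos"],o["eef_rot"],o["force"])
for n in("scene",):
    c=cam(n);W=cloud(c);print(n);disc(W,c["pixels"])
save(c,"s7.png")
E
```

```text
[ 0.36981882 -0.3059935   0.09867497] [-3.14066072  0.38823332 -0.24418782] [ 0.10244672  0.09903099 -2.46006568]
scene
disc [ 402.4 -250.8  466.1] circ [ 392.1 -252.7] 38.2 122
disc [ 486.6 -318.5  383.1] circ [ 477.4 -320.9] 51.3 155
disc [68.8 25.1 13.6] circ [11.5  1.9] 119.5 295
disc [ 481.1 -335.    30.2] circ [ 478.5 -334.3] 39.8 312
disc [ 556.7 -404.7   19. ] circ [ 552.3 -407.5] 79.6 597
```

View pics/s7.png

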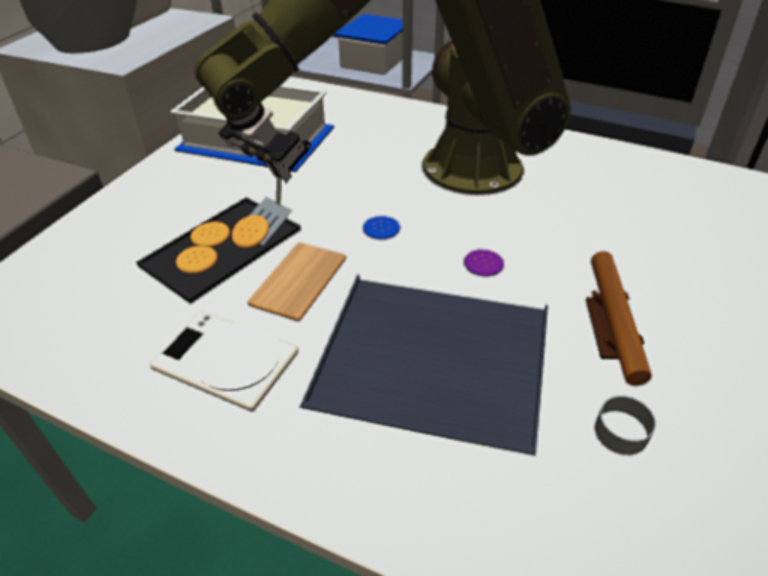

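The third biscuit is leaning on the platter floor at (250,230), clear of the other two. Withdrawing the turner.

{"fn": "carry_out", "kwargs": {"motion": "-0.0097 0.0024 0 0 0 0 255;-0.0145 0.0036 0 0 0 0 255;-0.0145 0.0036 0 0 0 0 255;-0.0145 0.0036 0 0 0 0 255;-0.0145 0.0036 0 0 0 0 255;-0.0097 0.0024 0.005 0 0 0 255;0 0 0.02 0 0 0 255;0 0 0.02 -0.87 -3.49 0 255;0 0 0.02 -0.87 -3.49 0 255;0 0 0 -0.87 -3.49 0 255;0 0 0 -0.87 -3.49 0 255;0 0 0 -0.87 -3.49 0 255;0 0 0 -0.6 -2.42 0 255;0 0 0 -0.3 -1.3 0 255;0 0 0 0 0 0 255"}}

```text
time_s: 39.63
ee_pos: [0.2918, -0.2869, 0.164]
eef_rot: [-3.141, 0.008, -0.245]
force: [-0.1, 0.3, -2.0]
grip_width: 0.0176
grip_force: 60.0
```

```bash
python3 - <<'E'
from h import *
o=ctrl.get_obs(); print(o["ee_pos"],o["eef_rot"],o["force"])
for n in("top","scene"):
    c=cam(n);W=cloud(c);print(n);disc(W,c["pixels"])
E
```

```text
[ 0.29177752 -0.28689488  0.16397472] [-3.14097264  0.0078038  -0.24540758] [-0.10605507  0.29366921 -2.01191232]
top
disc [ 549.4 -406.6   19.9] circ [ 550.3 -409.5] 82.9 1053
disc [ 477.1 -337.3   20.1] circ [ 475.6 -335.6] 42.1 515
scene
disc [92.2 -6.7 13.6] circ [ 72.2 -22.1] 94.9 198
disc [ 556.8 -404.6   19.1] circ [ 544.4 -402.7] 89.4 597
disc [ 480.6 -335.6   18.7] circ [ 476.6 -335.1] 43.2 285
```

{"fn": "carry_out", "kwargs": {"motion": "0.0254 0.0151 0 0 0 1.02 255;0.0254 0.0151 0 0 0 1.02 255;0.0254 0.0151 0 0 0 1.02 255;0.0254 0.0151 0 0 0 1.02 255;0.0254 0.0151 0 0 0 1.02 255;0.0254 0.0151 0 0 0 1.02 255;0.0254 0.0151 0 0 0 1.02 255;0.0254 0.0151 0 0 0 1.02 255;0 0 0 -0.05 -0.4 0 255;0 0 0 0 0 0 255;0 0 0 0 0 0 255"}}

```text
time_s: 40.65
ee_pos: [0.4951, -0.1661, 0.163]
eef_rot: [-3.14, 0.005, -0.102]
force: [-0.1, -0.2, -0.7]
grip_width: 0.0176
grip_force: 60.0
```

```bash
python3 - <<'E'
from h import *
o=ctrl.get_obs(); print(o["ee_pos"],o["eef_rot"],o["force"])
P=lambda n,W,m:print(n,*[np.round(v,1) for v in rect(W,m)[0]],*rect(W,m)[1:])
for n in("top","scene"):
    c=cam(n);W=cloud(c)
    x,y,z=[W[...,i]*1000 for i in range(3)]
    k=(x>535)&(x<680)&(y>-260)&(y<-90)&(z>95)&(z<145)
    P("blade",W,k); q=W[k]; A=np.c_[q[:,:2],np.ones(len(q))]; print(np.linalg.lstsq(A,q[:,2],rcond=None)[0])
E
```

```text
[ 0.49512565 -0.16613824  0.16298034] [-3.14029706  0.00471795 -0.10190584] [-0.1106818  -0.22140163 -0.72642284]
blade [ 586.7 -175.3] [ 85.2 101. ] 84.7 129.8193217040955 773
[-0.00252364 -0.00207262  0.1310314 ]
blade [ 587.3 -175.7] [ 87.  104.8] 85.1 128.59399197457887 751
[-0.00740921 -0.00156575  0.1328564 ]
```

{"fn": "carry_out", "kwargs": {"motion": "0 0 -0.03 0 0 0 255;0 0 -0.035 0 0 0 255;0 0 -0.025 0 0 0 255;0 0 -0.012 0 0 0 255;0 0 -0.005 0 0 0 255;0 0 -0.002 0 0 0 255;0 0 -0.001 0 0 0 255;0 0 0 0 0 0 255;0 0 0 0 0 0 255"}}

```text
time_s: 41.5
ee_pos: [0.4959, -0.1665, 0.0545]
eef_rot: [-3.141, 0.002, -0.102]
force: [-0.9, 0.1, -0.9]
grip_width: 0.0178
grip_force: 60.0
```

{"fn": "carry_out", "kwargs": {"motion": "0 0 -0.001 0 0 0 255;0 0 -0.001 0 0 0 255;0 0 -0.0005 0 0 0 255;0 0 0 0 0 0 255;0 0 0 0 0 0 255"}}

```text
time_s: 41.92
ee_pos: [0.4956, -0.1661, 0.051]
eef_rot: [-3.14, 0.003, -0.102]
force: [0.2, -0.6, -0.4]
grip_width: 0.0176
grip_force: 60.0
```

{"fn": "carry_out", "kwargs": {"motion": "0 0 -0.0005 0 0 0 255;0 0 0 0 0 0 255;0 0 0 0 0 0 200;0 0 0 0 0 0 190;0 0 0 0 0 0 150;0 0 0 0 0 0 80;0 0 0 0 0 0 20;0 0 0 0 0 0 0;0 0 0 0 0 0 0;0 0 0 0 0 0 0;0 0 0.01 0 0 0 0;0 0 0.025 0 0 0 0;0 0 0.03 0 0 0 0;0 0 0.03 0 0 0 0;-0.02 0 0.02 0 0 0 0;-0.03 0.01 0.01 0 0 0 0;-0.03 0.02 0 0 0 0 0;-0.03 0.02 0 0 0 0 0;-0.03 0.02 0 0 0 0 0;0 0 0 0 0 0 0"}}

```text
time_s: 43.58
ee_pos: [0.3518, -0.0939, 0.1759]
eef_rot: [-3.14, 0.003, -0.101]
force: [0.1, 0.4, -1.0]
grip_width: 0.0937
grip_force: 0.0
```

```bash
python3 - <<'E'
from h import *
o=ctrl.get_obs(); print(o["ee_pos"],o["eef_rot"],o["force"])
for n in("top","scene"):
    c=cam(n);W=cloud(c);print(n);disc(W,c["pixels"]);save(c,n+"9.png")
    x,y,z=[W[...,i]*1000 for i in range(3)]
    k=(x>250)&(x<620)&(y>300)&(y<520)&(z>50)&(z<90); r=rect(W,k); print("pin",r)
E
```

```text
[ 0.3517794  -0.09386727  0.17594125] [-3.1401251   0.00315757 -0.10123341] [ 0.13397632  0.36680159 -1.03239995]
top
disc [ 549.3 -407.1   20. ] circ [ 549.8 -407.5] 82.7 1033
disc [ 476.9 -337.4   20. ] circ [ 476.6 -334.7] 41.5 509
pin (((430.274658203125, 413.2418212890625), (301.6609191894531, 45.68375015258789), 21.54981803894043), np.float64(62.97171844756166), 1434)
scene
disc [ 90.1 -13.8  13.7] circ [ 46.8 -22.1] 106.9 210
disc [ 556.9 -404.7   19. ] circ [ 553.1 -408. ] 81.1 604
disc [ 480.7 -336.    18.7] circ [ 480.2 -345.5] 47.6 283
pin (((434.87054443359375, 411.8721923828125), (300.2433166503906, 41.16521453857422), 21.446226119995117), np.float64(61.953681063726115), 1282)
```

View pics/top9.png

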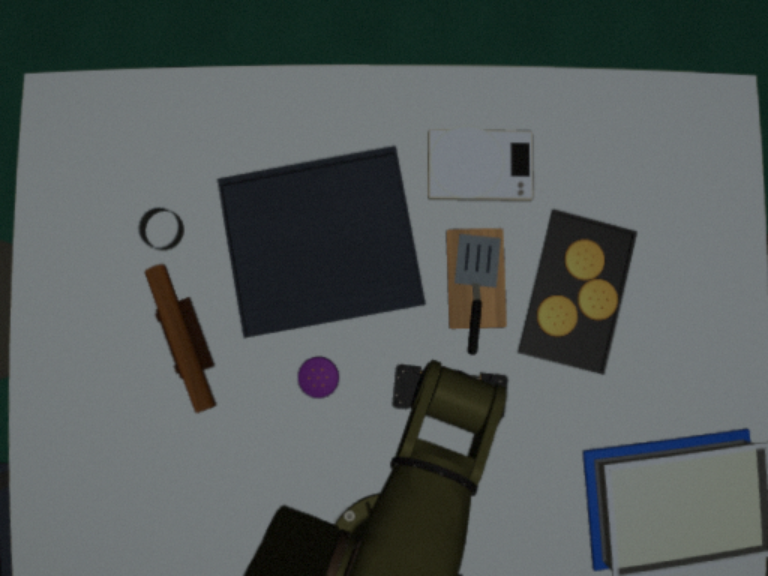

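View pics/scene9.png

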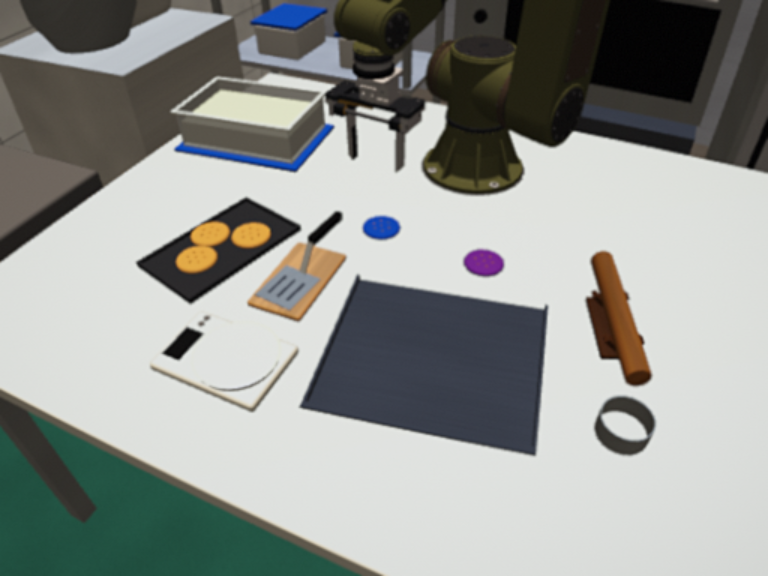

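All three biscuits are right side up on the platter at (585,260), (598,300) and (557,315). The pin is in its saddles (yaw 21.5°, centred), the turner is flat on its board at (478,260), and the scale hasn't moved.

```bash
python3 -c "
from station import ctrl
print(ctrl.hand_in())"
```

```text
the job is handed in; nothing more can be done
None
```

The job is handed in: the pin is in its rest, all three biscuits are right side up on the platter, the turner is flat on its board and the scale was not moved; no verdict came back.

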